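# Slide the pepper mill home into its rack

## Robot

A 6-joint arm with a two-finger parallel gripper is mounted at the origin on a cart in front of the work surface, level with it; the furniture and walls round the work are solid. World frame = base frame: x ahead of the robot, y to its left, z up, the work surface at z = 0. Lengths are in m, angles in rad, forces in N, time in s.
With the tool pointing down it reaches from about 0.375 to 0.9 m from the base axis. Payload 3.1 kg.
Tool frame: the origin (TCP) lies midway between the tips of the shut fingers; the grasp point (between the pads) lies 19 mm behind it; z points along the fingers, y is the line along which they close (so a half turn about z gives the same grasp; the last joint's range is limited). The gripper opens to 85 mm and grips with 20 to 120 N. Pads are 22 mm wide; open, the fingers measure 114 mm over their backs; the gripper's body (76 mm by 85 mm) begins 54 mm behind the grasp point. The pads swing forward as they close: fully open they stand 13 mm farther back than shut.
Start: joints at [-1.401, 0.527, 1.433, -0, 1.181, -0.178], TCP at [0.214, -0.587, 0.231] pointing down, gripper open.
Joint ranges: [-3.08, 3.08], [-0.75, 2.2], [0.22, 2.44], [-1.43, 4.57], [0, 2.65], [-2.85, 2.85]. Speed limits (rad/s): [2.79, 2.79, 3.14, 3.14, 3.14, 3.14].

## Interface

Orientations are given as a unit quaternion [x, y, z, w].
In Python, from station import manip gives the robot as it stands.
- The arm moves only by the tool step_arm, never from a script. Its argument "targets" is text: rows parted by semicolons, each of 4 numbers parted by spaces: the shift along the tool's x, y, z in mm, then the turn about the tool's z in degrees. A call has 1 to 12 rows; each row is the pose to reach, as a shift and turn from the pose commanded when the call began, along the tool's axes at that moment; what a row does not reach only later rows make up. A row lasts 1/10 s, in which the tool goes at most 50 mm and 8.59 degrees, less where a joint would pass 70% of its speed; a pose out of reach is approached as far as the arm can. A call with a gripper value outside its range is refused whole. "gripper" is the closure, from 0 (fully open) to 1 (shut), set as the call begins (left out, the last holds). The fingers move at their own pace and stop on an object; "squeeze" is the grip in N (left out, the last holds). Time passes only in rows, so rows that repeat a pose let the fingers close. It gives the time, the measured TCP pose, the force, the opening and the grip force at its end, in the units of the state.
- manip.sense(): the state, without advancing time (a new reading comes with each control period).
- manip.snapshot(name): name is "scene" or "top"; returns the picture (400x640x3 uint8, red, green, blue); there is no depth.
- manip.get_calibration(name): a dict with "fov_y" (degrees; the focal length in pixels is half the picture's height over the tangent of half this angle, whatever the lens; pixels are square), "cx", "cy" (the principal point, pixels), "k1" (the pictures are not rectified: a ray, as slopes to the right and down, at radius r is drawn at 1 + k1 r^2 times it, then the intrinsics apply), "extrinsics" (4x4, takes a point from camera to world coordinates). Camera axes: x right, y down, z forward; pixel columns grow to the right and rows downward; lengths in m; the calibration is good to about 2 mm. A picture is of the moment at which its call begins. get_calibration takes no time and is no camera call.
- manip.sign_off(): hands the job in; it is judged then, once.
Trained networks look in the newest picture that a camera, given by its name, has taken for a name from the list of things; names that differ only in an ending like _2 or _b are one class to them, and where a whole thing is asked for, a point or a joint stands for the part that bears it (a point fixed in the world has none). Each returns a list of dicts, best first, with "p" (0 to 1); they miss things now and then, are a little off and sometimes report something else, mostly with a low value. They report only what shows in the picture. A call takes as long as a camera call. They do not tell look-alikes from the thing itself.
- manip.recognise(camera, query): "position" ([column, row] in pixels, amid what is visible of it).
- manip.masks_of(camera, query): "pixels" (400x640 bool, what is visible of it) and "position" ([column, row] in pixels, amid what is visible of it).
- manip.mark_of(camera, query): "position" ([column, row] in pixels: a listed point, or the origin of a listed thing).
The state is a dict: "t": time; "q": joint angles; "qd": joint speeds; "tau": joint torques, N m; "tcp_pos": TCP position; "tool_rot": TCP orientation; "force": force on the tool from outside, world axes, zero at the start; "ft_torque": the same for the moment, N m; "finger_gap": opening from 0.0 (shut) to 1.0 (fully open); "gripper_force": force on a finger pad.
Only numpy, scipy, OpenCV 4.12 (cv2) and the standard library are available. Lean on these libraries where they do the work, as an engineer would, in place of code of your own. Each camera call takes 0.05 s, during which the arm holds its last target. There are 200 camera calls.

## Task

Push the tall wooden pepper mill across the worktop into the free bay of the low wooden rack (the bay with the round cork pad, beside the salt shaker) until it stands over the pad, up against the rack's back rail. Push it low on its body with the fingers so that it slides upright: do not pick it up, lift it or tip it, and keep off its turning head. Leave the salt shaker, the small white-capped bottle and the jam jar as they are.

Things in the scene. Friction and masses are not known exactly. Their poses are not given: they have to be found in the camera images.
- mill: The loose wooden pepper mill, upright, round, waisted, 160 mm tall, 58 mm across at its foot, 0.13 to 0.27 kg. Origin at the centre of its underside, z axis up. Body up to 115 mm, turning head above. It slides on the worktop; pushed higher than about 30 mm up it may tip over. It starts at one of two spots about 0.14 m apart; the small bottle stands at the other.
- mill_head: The mill's turning head with its steel button, 50 mm across, 116 to 160 mm above the worktop. Origin on the mill's axis, 115 mm above its underside. Not to be touched.
- rack: Low fixed wooden rack with two bays side by side and no floor. Origin on the worktop, z up; x axis points into the bays (open side faces -x), y axis along the back rail. Yaw varies. Side rails and divider, 30 mm high, 10 mm thick, centred at y = -82, 0, +82 mm, run from x = -15 mm (rounded ends) to the back rail. Each bay is 72 mm wide, 47 mm deep, centred at y = -41 or +41 mm.
- pad: Round cork pad, 52 mm across and under 1 mm thick, lying flat in the free bay; nothing catches on it. Origin at its centre on the worktop, at x = 0 and y = -41 or +41 mm of the rack; axes parallel to the rack's.
- shaker: Loose salt shaker with a grey cap, round, 44 mm across, 90 mm tall, in the other bay of the rack. Origin at the centre of its underside. To be left alone.
- bottle: Loose small round bottle with a white screw cap, 36 mm across, 85 mm tall, standing near the mill. Origin at the centre of its underside. To be left alone.
- jam: Loose jam jar, 68 mm across, 84 mm tall, on the worktop beyond the work, 0.15 m or more from the rack's origin. Origin at the centre of its underside. To be left alone.
- rack_back (a point): Point on the rack's back rail, mid-length, on its inner face and 30 mm up at its top edge: x = +32 mm, y = 0 of the rack. The rail is 174 mm long, 10 mm thick, 30 mm high. A mill up against it has its centre at rack x = +3 mm, that is 3 mm beyond the pad's centre.
Things that resemble listed ones, but are neither listed nor needed, are in the scene too. Of the things that look like the mill, take the one that is nearest to the robot's base at the start.

How it is judged:
At the end, for the whole second after the job is handed in: The mill stands upright (within 0.05 rad) and still on the worktop in the free bay, its foot within 10 mm of touching the back rail and its axis within 13 mm of the pad's centre; shaker, bottle and jam jar are within 15 mm of where they stood, upright (x of mill in the frame of rack above -0.007 m and horizontal distance between mill and pad below 0.013 m and angle between mill's own z axis and vertical below 0.05 rad and height (world z) of mill below 0.004 m and linear speed of mill below 0.01 m/s and distance of each of shaker, bottle, jam from where it was at the start of the episode below 0.015 m and angle between each of shaker, bottle's own z axis and vertical below 0.1 rad).
It fails at once if the mill is tipped (over 0.25 rad) (angle between mill's own z axis and vertical above 0.25 rad).
It fails at once if the mill is lifted (its foot centre over 8 mm up) (height (world z) of mill above 0.008 m).
It fails at once if the mill's turning head is touched (contact force between any of the fingers, the arm and mill_head above 0.5 N).
It fails at once if the shaker, bottle or jam jar is moved (15 mm) or knocked over (distance of any of shaker, bottle, jam from where it was at the start of the episode above 0.015 m or angle between any of shaker, bottle's own z axis and vertical above 0.3 rad).
It also fails if it takes over 56 s, if anything falls off the work surface, if the arm or the gripper's body presses on something with over 40 N, if the wrist force passes 120 N, or if a joint passes its speed limit or range.

## Working session

There is one attempt and no reset: what is moved stays moved. The work goes in short steps, Python scripts to look and compute and a tool call to move; the robot and the scene stay as the last step left them, time stands still between calls to the robot, and variables do not carry over. Pictures are saved under pics/ and viewed, at most 10 in all, crops included, and the job is handed in when it is done.

Besides the shell and the picture viewer there is one more tool, called after "Emit:" as name(argument=value, ...) on one line, values as JSON. step_arm: Moves the arm, as the interface text tells. Its arguments: {"type":"object","properties":{"targets":{"type":"string"},"gripper":{"type":"number"},"squeeze":{"type":"number"}},"required":["targets"]}

```bash
mkdir -p pics; cat > h.py <<'E'
import numpy as np, cv2
from station import manip
def ray(c,uv):
    k=manip.get_calibration(c);f=200/np.tan(np.radians(k["fov_y"])/2)
    K=np.array([[f,0,k["cx"]],[0,f,k["cy"]],[0,0,1.]])
    d=(np.array(uv,float)-[k["cx"],k["cy"]])/f
    s=d.copy()
    for _ in range(30): s=d/(1+k["k1"]*(s@s))
    E=np.array(k["extrinsics"]);return E[:3,3],E[:3,:3]@np.array([s[0],s[1],1])
def onplane(c,uv,z=0):
    o,d=ray(c,uv);return o+d*(z-o[2])/d[2]
def proj(c,p):
    k=manip.get_calibration(c);f=200/np.tan(np.radians(k["fov_y"])/2)
    E=np.array(k["extrinsics"]);q=E[:3,:3].T@(np.array(p)-E[:3,3]);s=q[:2]/q[2]
    return s*(1+k["k1"]*(s@s))*f+[k["cx"],k["cy"]]
E
python3 - <<'E'
from h import *
for c in("scene","top"):
    cv2.imwrite(f"pics/{c}0.png",manip.snapshot(c)[:,:,::-1])
    print(c,np.round(np.array(manip.get_calibration(c)["extrinsics"])[:3,3],3))
    for n in("mill","mill_head","rack","pad","shaker","bottle","jam","rack_back"):
        z=dict(mill_head=.115,rack_back=.03).get(n,0)
        for r in manip.mark_of(c,n)[:4]: print(c,n,round(r["p"],2),np.round(r["position"]),np.round(onplane(c,r["position"],z)[:2],4))
s=manip.sense();print(s["t"],s["tcp_pos"],s["tool_rot"])
E
```

```text
scene [-0.305 -0.68   0.69 ]
scene mill 0.9 [318. 224.] [ 0.5097 -0.278 ]
scene mill 0.79 [407. 312.] [ 0.31   -0.5826]
scene rack 0.86 [262. 192.] [ 0.58  -0.055]
scene pad 0.51 [246. 193.] [ 0.5547 -0.0127]
scene shaker 0.84 [274. 190.] [ 0.6082 -0.0801]
scene bottle 0.58 [275. 240.] [ 0.3977 -0.2059]
scene jam 0.78 [328. 178.] [ 0.7356 -0.2023]
scene rack_back 0.8 [255. 176.] [ 0.6108 -0.0112]
top [ 0.391 -0.258  1.03 ]
top mill 0.93 [325. 204.] [ 0.5302 -0.2791]
top mill 0.71 [447. 288.] [ 0.309  -0.5906]
top mill 0.43 [238. 186.] [ 0.5811 -0.0476]
top mill_head 0.94 [324. 208.] [ 0.506  -0.2726]
top mill_head 0.74 [446. 287.] [ 0.3196 -0.5516]
top rack 0.95 [240. 181.] [ 0.5941 -0.0516]
top pad 0.68 [224. 192.] [ 0.5636 -0.0101]
top shaker 0.59 [245. 166.] [ 0.6364 -0.0643]
top bottle 0.56 [301. 258.] [ 0.3884 -0.2134]
top jam 0.7 [303. 128.] [ 0.7385 -0.2198]
top rack_back 0.82 [225. 170.] [ 0.6181 -0.0168]
0.9 [ 0.21362568 -0.58733938  0.23134208] [ 9.84830966e-01  1.73516476e-01 -9.58648379e-06  2.87818746e-05]
```

View pics/scene0.png

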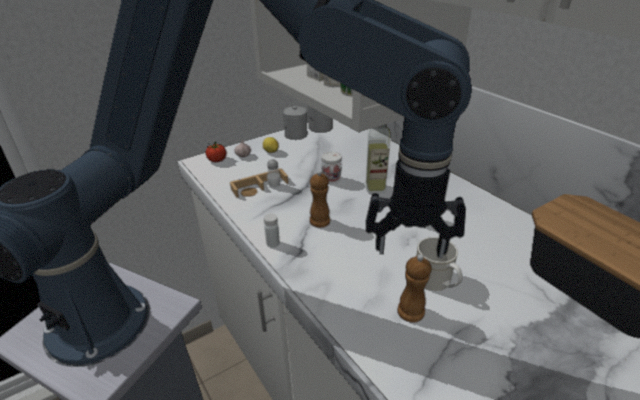

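View pics/top0.png

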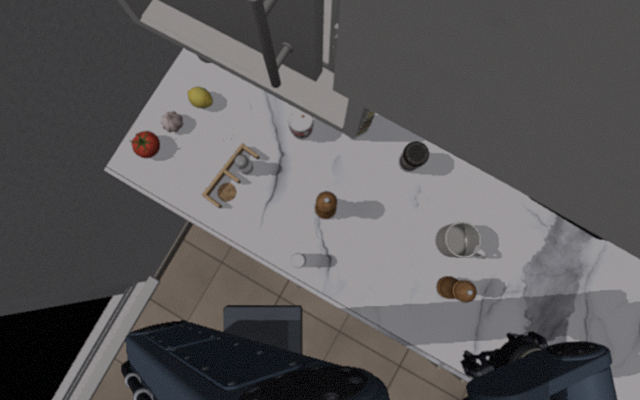

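The target mill is the one at about (0.51, -0.28), pixel (325, 204) in top, next to the bottle at (300, 260). The other mill, at (455, 290), is farther from the base. The rack is at (230, 175), with its open side facing lower right. I'll zoom in for the rack pose.

```bash
python3 - <<'E'
from h import *
a=cv2.imread("pics/top0.png")[130:230,190:350];b=cv2.imread("pics/scene0.png")[150:250,220:345]
cv2.imwrite("pics/c1.png",np.vstack([cv2.resize(a,(800,500),interpolation=cv2.INTER_CUBIC)]))
cv2.imwrite("pics/c2.png",cv2.resize(b,(750,600),interpolation=cv2.INTER_CUBIC))
for c,n in(("top","rack"),("top","pad"),("scene","rack"),("scene","pad"),("top","mill"),("scene","mill"),("top","bottle"),("scene","bottle"),("scene","shaker"),("top","shaker")):
    for r in manip.masks_of(c,n)[:2]:
        m=r["pixels"];ys,xs=np.nonzero(m);print(c,n,round(r["p"],2),m.sum(),xs.min(),xs.max(),ys.min(),ys.max())
        np.save(f"{c}_{n}_{int(r['position'][0])}.npy",m)
E
```

```text
top rack 0.7 685 202 259 144 207
top pad 0.84 313 217 236 183 201
scene rack 0.8 435 231 287 170 196
top mill 0.76 807 436 476 276 301
top mill 0.65 530 314 337 192 219
scene mill 0.97 1609 397 431 255 323
scene mill 0.58 865 309 329 173 226
top bottle 0.43 135 291 305 254 265
scene bottle 0.59 466 263 279 214 247
scene shaker 0.56 305 266 279 159 187
top shaker 0.75 288 235 253 155 174
```

View pics/c1.png

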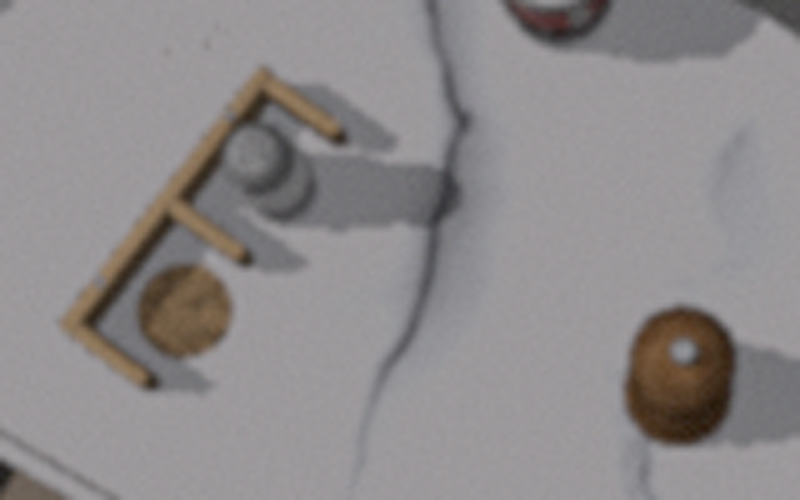

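View pics/c2.png

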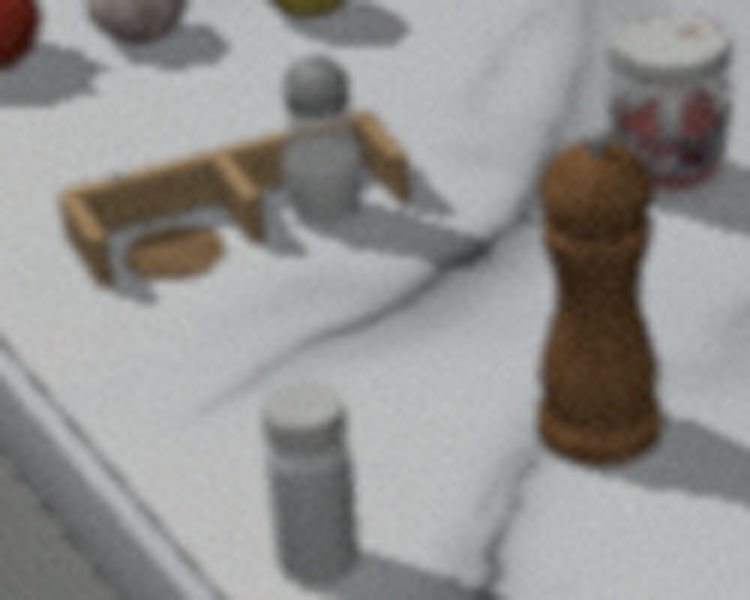

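The free bay with the pad is lower left in the top view, and the shaker is in the other bay. I'll fit the rack from its corners and the mill from its button and foot.

```bash
cat >> h.py <<'E'
def T(xy): return np.array([190+(xy[0]+.5)/5-.5,130+(xy[1]+.5)/5-.5])
def S(xy): return np.array([220+(xy[0]+.5)/6-.5,150+(xy[1]+.5)/6-.5])
E
python3 - <<'E'
from h import *
from scipy.optimize import least_squares
M=[((42,87,30),(62,322)),((42,-87,30),(264,68)),((-15,82,30),(151,381)),((-15,0,30),(247,257)),((-15,-82,30),(343,134)),((0,41,0),(185,310))]
N=[((42,87,30),None),((-15,82,30),(98,243)),((-15,0,30),(258,200)),((-15,-82,30),(405,162)),((0,41,0),(174,251)),((-15,82,0),(104,283)),((-15,0,0),(258,243))]
def W(p,q):
    c,s=np.cos(p[2]),np.sin(p[2]);x,y,z=np.array(q)/1e3
    return [p[0]+c*x-s*y,p[1]+s*x+c*y,z]
def res(p,use="ts"):
    r=[]
    if "t" in use:
        for q,m in M:r+=list(proj("top",W(p,q))-T(m))
    if "s" in use:
        for q,m in N:
            if m:r+=list(proj("scene",W(p,q))-S(m))
    return r
for u in("t","s","ts"):
    f=least_squares(res,[.594,-.05,.87],kwargs=dict(use=u),loss="soft_l1");p=f.x
    print(u,np.round(p,4),"pad",np.round(W(p,(0,41,0)),4),"goal",np.round(W(p,(3,41,0)),4),np.round(res(p,u),1))
np.save("rack.npy",p)
def fit(c,mask_name,prof):
    m=np.load(mask_name);pts=[]
    yy,xx=np.mgrid[:400,:640]
    def r(p):
        P=np.array([proj(c,[p[0]+R*np.cos(a),p[1]+R*np.sin(a),z]) for z,R in prof for a in np.arange(0,6.28,.3)])
        h=cv2.convexHull(P.astype(np.float32))[:,0];hm=cv2.convexHull(np.argwhere(m)[:,::-1].astype(np.float32))[:,0]
        return np.r_[h.min(0)-hm.min(0)+.5*0,h.max(0)-hm.max(0)]
    return least_squares(r,[.5,-.27] if "mill" in mask_name else [.39,-.21],diff_step=1e-3)
import glob
pm=[(0,.029),(.01,.029),(.14,.025),(.16,.012)]
for c,f in(("top","top_mill_32*"),("scene","scene_mill_31*")):
    for g in glob.glob(f):
        o=fit(c,g,pm);print(g,np.round(o.x,4),np.round(o.fun,1))
for c,f in(("top","top_bottle*"),("scene","scene_bottle*")):
    for g in glob.glob(f):
        o=fit(c,g,[(0,.018),(.085,.015)]);print(g,np.round(o.x,4),np.round(o.fun,1))
print("button",onplane("top",T((684,350)),.16),onplane("scene",S((597,148)),.16))
print("foot top, bottom edge",onplane("top",T((678,444)),0.0)[:2],"scene",onplane("scene",S((600,464)),0)[:2],"sides",onplane("scene",S((539,443)),.005)[:2],onplane("scene",S((661,443)),.005)[:2])
E
```

```text
t [ 0.5978 -0.0431  0.9206] pad [ 0.5652 -0.0183  0.    ] goal [ 0.567  -0.0159  0.    ] [-0.8  0.5  0.2 -0.9 -0.4  0.2  0.  -0.1  0.2 -0.1  0.7  0.3]
s [ 0.5973 -0.0404  0.8823] pad [ 0.5656 -0.0144  0.    ] goal [ 0.5675 -0.012   0.    ] [-0.1 -1.1 -0.6 -0.4  0.2 -0.3  0.1  0.2  0.1  0.6  0.3  0.7]
ts [ 0.5972 -0.0418  0.9089] pad [ 0.5648 -0.0166  0.    ] goal [ 0.5667 -0.0142  0.    ] [-1.5  0.3  0.1 -0.6 -1.3  0.2 -0.5  0.2 -0.1  0.4  0.1  0.4  0.6 -0.7
 -0.1 -0.3  0.4 -0.5  0.5  0.5  0.8  1.1  0.8  0.8]
top_mill_324.npy [ 0.5165 -0.2781] [-0.  -1.   0.   1.1]Traceback (most recent call last):
  File "<stdin>", line 32, in <module>
  File "<stdin>", line 27, in fit
    return func(*args, **kwargs)
    result = trf(vector_fun.fun, vector_fun.jac, x0, f0, J0, lb, ub, ftol, xtol,
                 gtol, max_nfev, x_scale, loss_function, tr_solver,
                 tr_options.copy(), verbose, callback=callback_wrapped)
    return trf_no_bounds(
        fun, jac, x0, f0, J0, ftol, xtol, gtol, max_nfev, x_scale,
        loss_function, tr_solver, tr_options, verbose, callback=callback)

[... 536 characters left out ...]
d, method,
                             ^^^^^^^^^^^^^^^^^^^^^^
                             mf)
                             ^^^
    df = [f_eval - f0 for f_eval in f_evals]
                                    ^^^^^^^
    f = np.atleast_1d(self.fun(x, *self.args, **self.kwargs))
                      ~~~~~~~~^^^^^^^^^^^^^^^^^^^^^^^^^^^^^^
    return np.atleast_1d(self.fun(x))
                         ~~~~~~~~^^^
    return self.f(x, *self.args, **self.kwargs)
           ~~~~~~^^^^^^^^^^^^^^^^^^^^^^^^^^^^^^
  File "<stdin>", line 24, in r
  File "h.py", line 13, in proj
    k=manip.get_calibration(c);f=200/np.tan(np.radians(k["fov_y"])/2)
ValueError: time passes only in moves, steps and waits
```

```bash
sed -i 's/manip.get_calibration(c)/cal(c)/' h.py; sed -i '2a import functools\ncal=functools.lru_cache(lambda c: manip.get_calibration(c))' h.py
python3 - <<'E'
from h import *
from scipy.optimize import least_squares
import glob
def fit(c,g,prof,x0):
    hm=np.argwhere(np.load(g))[:,::-1]
    def r(p):
        P=np.array([proj(c,[p[0]+R*np.cos(a),p[1]+R*np.sin(a),z]) for z,R in prof for a in np.arange(0,6.28,.2)])
        return np.r_[P.min(0)-hm.min(0)+.5,P.max(0)-hm.max(0)-.5]
    return least_squares(r,x0,diff_step=1e-3)
pm=[(0,.029),(.01,.029),(.14,.025),(.16,.012)]
for f in("top_mill_32*","scene_mill_3*","top_bottle*","scene_bottle*"):
    for g in glob.glob(f):
        b="bottle" in f
        o=fit(f.split("_")[0],g,[(0,.018),(.085,.015)] if b else pm,[.39,-.21] if b else [.51,-.28]);print(g,np.round(o.x,4),np.round(o.fun,1))
print("button",onplane("top",T((684,350)),.16),onplane("scene",S((597,148)),.16))
print("foot",onplane("top",T((678,444)))[:2],"scene",onplane("scene",S((600,464)))[:2],onplane("scene",S((539,443)),.005)[:2],onplane("scene",S((661,443)),.005)[:2])
print(manip.sense()["t"])
E
```

```text
top_mill_324.npy [ 0.5167 -0.2782] [ 0.5 -0.5 -0.4  0.6]
scene_mill_319.npy [ 0.5143 -0.278 ] [-0.2 -3.1  0.1  2.6]
top_bottle_296.npy [ 0.3857 -0.2081] [ 0. -1. -0.  1.]
scene_bottle_273.npy [ 0.3839 -0.2059] [ 0.6 -0.4 -0.6  0.4]
button [ 0.51874841 -0.27830258  0.16      ] [ 0.50439467 -0.28508317  0.16      ]
foot [ 0.49222813 -0.27837299] scene [ 0.49739431 -0.28769974] [ 0.4940483  -0.25883856] [ 0.51702914 -0.30887051]
1.4
```

Emit:
step_arm(targets="45 -9 4 5; 90 -18 8 10; 135 -27 12 15; 180 -36 16 20; 225 -45 20 21; 270 -54 24 21; 315 -63 28 21; 351 -71.5 31 21; 351 -71.5 31 21; 351 -71.5 31 21; 351 -71.5 31 21", gripper=0)

```text
t: 2.5
tcp_pos: [0.5183, -0.4008, 0.2003]
tool_rot: [1.0, -0.009, -0.0, 0.0]
force: [0.1, -0.6, -0.4]
finger_gap: 0.996
gripper_force: 0.0
```

Emit:
step_arm(targets="0 0 40 0; 0 0 80 0; 0 0 120 0; 0 0 160 0; 0 0 180 0; 0 0 190 0; 0 0 190 0; 0 0 190 0")

```text
t: 3.3
tcp_pos: [0.5192, -0.4016, 0.0115]
tool_rot: [1.0, -0.009, 0.001, 0.001]
force: [1.0, -0.4, 0.1]
finger_gap: 0.996
gripper_force: 0.0
```

```bash
python3 - <<'E'
from h import *
s=manip.snapshot("scene");t=manip.snapshot("top")
cv2.imwrite("pics/d1.png",np.hstack([cv2.resize(s[140:290,270:420],(400,400)),cv2.resize(t[130:280,260:410],(400,400))])[:,:,::-1])
print(manip.sense()["tcp_pos"])
E
```

```text
[ 0.51979482 -0.40154726  0.01222201]
```

View pics/d1.png

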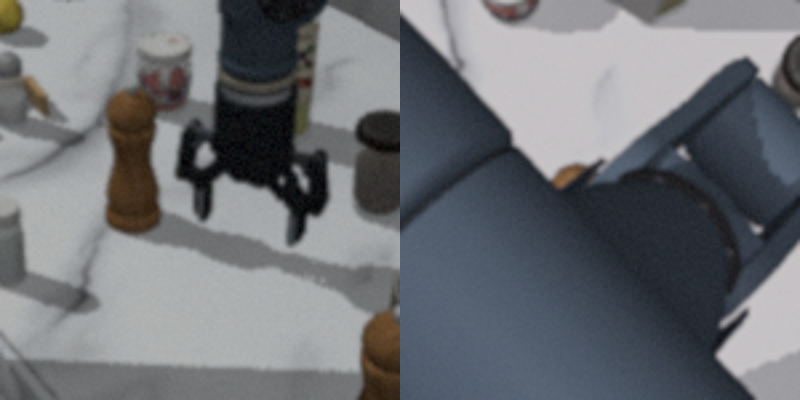

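The gripper is beside the mill. Its knuckles, around (185, 150) in the left half, may stick out farther than the finger backs, so I'll measure that by overlaying projected points.

```bash
python3 - <<'E'
from h import *
s=manip.snapshot("scene");p=manip.sense()["tcp_pos"]
x0,y0,w=325,165,80
im=cv2.resize(s[y0:y0+75,x0:x0+100],(800,600),interpolation=cv2.INTER_CUBIC)[:,:,::-1].copy()
for off,col in((42.5,(255,0,0)),(57,(0,255,0)),(70,(0,0,255)),(-57,(0,255,0)),(-70,(0,0,255))):
    for z in range(0,160,10):
        q=(proj("scene",[p[0],p[1]+off/1e3,p[2]+z/1e3])-[x0,y0]+.5)*8
        cv2.circle(im,tuple(int(v) for v in q),4 if z%50 else 7,col,-1)
cv2.imwrite("pics/k.png",im)
E
```

```text
(no output)
```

View pics/k.png

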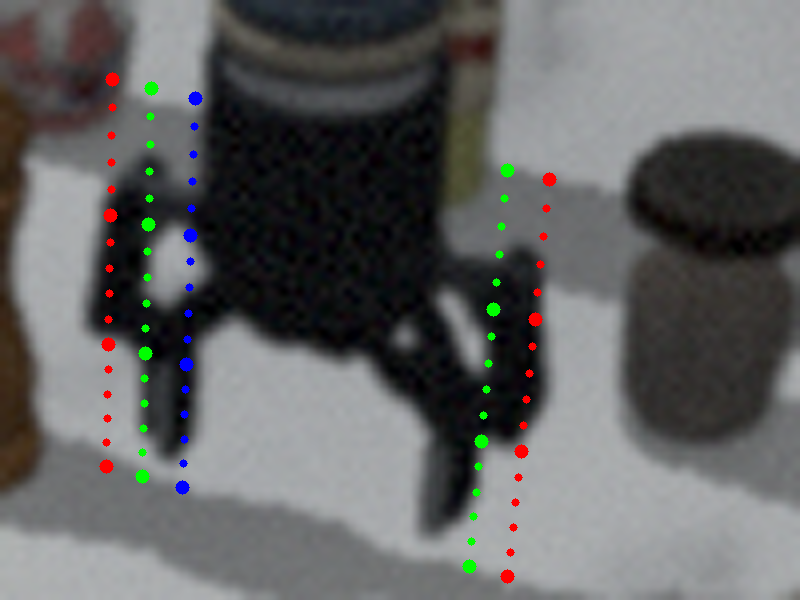

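The finger backs sit at 57 mm, but the couplers stick out to about 72 mm, 55 to 120 mm above the TCP. Before touching the real mill, I'll try a push on the unjudged look-alike, so I'll locate that one.

```bash
cat > fit.py <<'E'
from h import *
from scipy.optimize import least_squares
pm=[(0,.029),(.01,.029),(.14,.025),(.16,.012)]
def fitm(items,x0,prof=pm):
    H=[(c,np.argwhere(m)[:,::-1]) for c,m in items]
    def r(p):
        o=[]
        for c,hm in H:
            P=np.array([proj(c,[p[0]+R*np.cos(a),p[1]+R*np.sin(a),z]) for z,R in prof for a in np.arange(0,6.28,.2)])
            o+=[*(P.min(0)-hm.min(0)+.5),*(P.max(0)-hm.max(0)-.5)]
        return o
    f=least_squares(r,x0,diff_step=1e-3,loss="soft_l1");return f.x,np.round(r(f.x),1)
E
python3 - <<'E'
from fit import *
import glob
a=glob.glob("top_mill_4*");b=glob.glob("scene_mill_4*");print(a,b)
print(fitm([("top",np.load(a[0]))],[.31,-.585]));print(fitm([("scene",np.load(b[0]))],[.31,-.585]))
print("edge",[np.round(onplane("top",q)[:2],3) for q in((400,348),(480,392))])
print(manip.sense()["t"],manip.sense()["tcp_pos"])
E
```

```text
['top_mill_454.npy'] ['scene_mill_411.npy']
(array([ 0.31336715, -0.58887361]), array([-0.6, -0.7,  0.5,  0.5]))
(array([ 0.30702968, -0.58998174]), array([-0.3, -1.8,  0.3,  1.2]))
edge [array([ 0.16 , -0.465]), array([ 0.047, -0.666])]
3.45 [ 0.51984447 -0.40131287  0.01219045]
```

Emit:
step_arm(targets="-40 15 0 0; -80 30 4 0; -120 45 8 0; -160 60 12 0; -200 75 14 0; -209 77 14 0; -209 77 14 0; -209 85 14 0; -209 93 14 0; -209 100 14 0; -209 100 14 0; -209 100 14 0")

```text
t: 4.65
tcp_pos: [0.3089, -0.4964, -0.0038]
tool_rot: [1.0, -0.008, 0.0, 0.0]
force: [0.1, 0.8, 0.2]
finger_gap: 0.993
gripper_force: 0.2
```

```bash
python3 - <<'E'
from fit import *
s=manip.snapshot("scene");print(manip.sense()["tcp_pos"],manip.sense()["t"])
cv2.imwrite("pics/e1.png",cv2.resize(s[200:350,310:510],(800,600),interpolation=cv2.INTER_CUBIC)[:,:,::-1])
E
```

```text
[ 0.30869709 -0.49603359 -0.00393328] 4.7
```

View pics/e1.png

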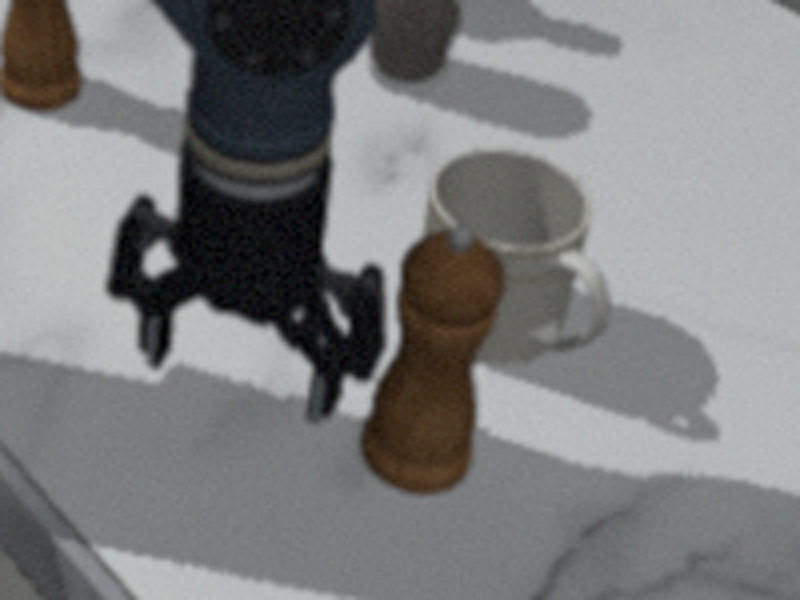

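Emit:
step_arm(targets="0 3 0 0; 0 6 0 0; 0 8 0 0; 0 8 0 0; 0 8 0 0")

```text
t: 5.2
tcp_pos: [0.3081, -0.5046, -0.0037]
tool_rot: [1.0, -0.009, 0.0, 0.0]
force: [-0.2, 1.3, 0.8]
finger_gap: 0.998
gripper_force: 0.6
```

```bash
python3 - <<'E'
from fit import *
s=manip.snapshot("scene");print(manip.sense()["tcp_pos"],manip.sense()["t"])
a=cv2.resize(s[230:330,380:450],(420,600),interpolation=cv2.INTER_CUBIC)
b=cv2.resize(cv2.imread("pics/scene0.png")[230:330,380:450],(380,600),interpolation=cv2.INTER_CUBIC)
cv2.imwrite("pics/e2.png",np.hstack([a[:,:,::-1][:, :420],b]))
for r in manip.masks_of("scene","mill"):
    if r["position"][0]>380:
        m=r["pixels"];ys,xs=np.nonzero(m)
        for y in range(ys.min(),ys.max()+1,8): print(y,xs[ys==y].min(),xs[ys==y].max(),end=" | ")
        m0=np.load("scene_mill_411.npy");ys,xs=np.nonzero(m0);print()
        for y in range(ys.min(),ys.max()+1,8): print(y,xs[ys==y].min(),xs[ys==y].max(),end=" | ")
E
```

```text
[ 0.30812092 -0.50458328 -0.00371185] 5.25
258 427 431 | 266 415 439 | 274 414 438 | 282 414 436 | 290 412 431 | 298 408 431 | 306 405 431 | 314 404 431 | 322 411 427 | 
255 417 421 | 263 406 430 | 271 405 431 | 279 406 429 | 287 404 425 | 295 400 425 | 303 398 425 | 311 397 424 | 319 403 421 |
```

View pics/e2.png

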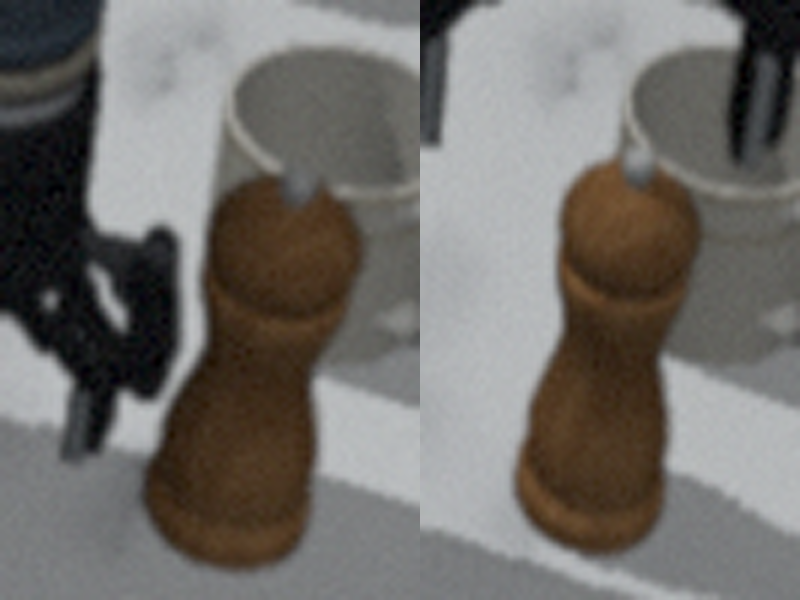

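```bash
python3 - <<'E'
from fit import *
for r in manip.masks_of("scene","mill"):
    if r["position"][0]>380: print(fitm([("scene",r["pixels"])],[.31,-.6]))
E
```

```text
(array([ 0.30983619, -0.60455341]), array([-0.3, -3.6,  0.3,  1.5]))
```

Emit:
step_arm(targets="0 -30 0 0; 0 -60 0 0; 0 -70 0 -8; -10 -70 0 -16; -20 -70 0 -24; -30 -70 0 -32; -40 -70 0 -40; -52 -70 0 -48; -52 -70 0 -56; -52 -70 0 -64; -52 -70 0 -72; -52 -70 0 -80")

```text
t: 6.55
tcp_pos: [0.2575, -0.4345, -0.0036]
tool_rot: [0.77, 0.638, -0.0, 0.001]
force: [1.0, -0.4, -0.4]
finger_gap: 0.998
gripper_force: 0.0
```

Emit:
step_arm(targets="0 0 0 -5; 0 0 0 -10; -39 7 0 -10; -79 15 0 -10; -108 20 0 -10; -116 22 0 -10; -120 23 0 -10; -124 23.5 0 -10; -128 24 0 -10; -132 25 0 -10; -136 26 0 -10; -136 26 0 -10")

```text
t: 7.75
tcp_pos: [0.2571, -0.5722, -0.0036]
tool_rot: [0.713, 0.701, -0.0, 0.0]
force: [-0.4, -0.3, -0.2]
finger_gap: 1.001
gripper_force: 0.1
```

```bash
python3 - <<'E'
from fit import *
s=manip.snapshot("scene");print(manip.sense()["tcp_pos"],manip.sense()["t"])
cv2.imwrite("pics/e3.png",cv2.resize(s[230:350,360:520],(800,600),interpolation=cv2.INTER_CUBIC)[:,:,::-1])
for r in manip.masks_of("scene","mill"):
    if r["position"][0]>380: print(fitm([("scene",r["pixels"])],[.31,-.6]))
E
```

```text
[ 0.25705898 -0.57208629 -0.00370018] 7.8
(array([ 0.3091248 , -0.61385901]), array([-0.1, -2. ,  0.1,  1.3]))
```

View pics/e3.png

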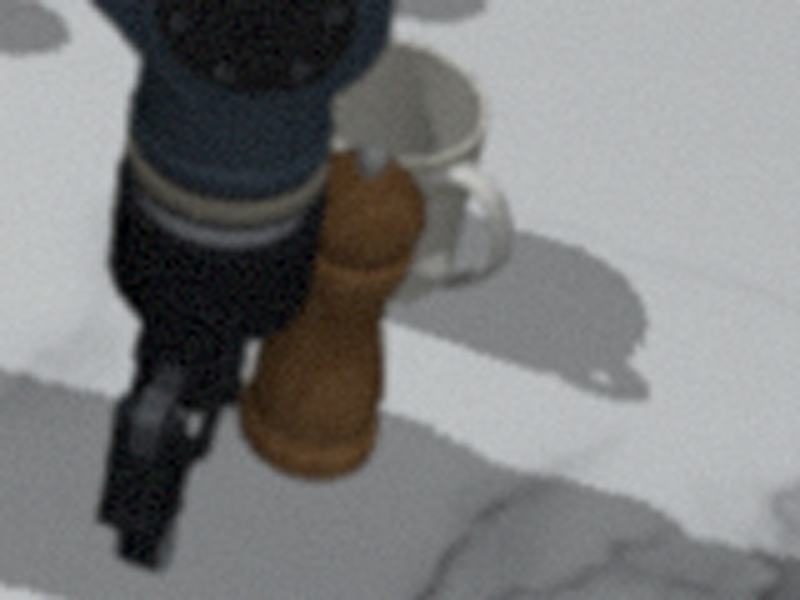

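Emit:
step_arm(targets="-4 0 0 0; -8 0 0 0; -12 0 0 0; -16 0 0 0; -20 0 0 0; -24 0 0 0; -28 0 0 0; -32 0 0 0; -36 0 0 0; -40 0 0 0; -40 0 0 0")

```text
t: 8.95
tcp_pos: [0.2562, -0.6131, -0.0036]
tool_rot: [0.713, 0.701, -0.0, 0.001]
force: [-0.3, -0.1, 0.0]
finger_gap: 1.001
gripper_force: 0.0
```

```bash
python3 - <<'E'
from fit import *
s=manip.snapshot("scene");print(manip.sense()["tcp_pos"],manip.sense()["t"])
cv2.imwrite("pics/e4.png",cv2.resize(s[240:360,370:490],(600,600),interpolation=cv2.INTER_CUBIC)[:,:,::-1])
for r in manip.masks_of("scene","mill"):
    if r["position"][0]>380: print(fitm([("scene",r["pixels"])],[.31,-.6]))
E
```

```text
[ 0.25621473 -0.61271368 -0.0037379 ] 9.0
(array([ 0.31442259, -0.65341813]), array([ 0.1, -4.9, -0.1,  1.9]))
```

View pics/e4.png

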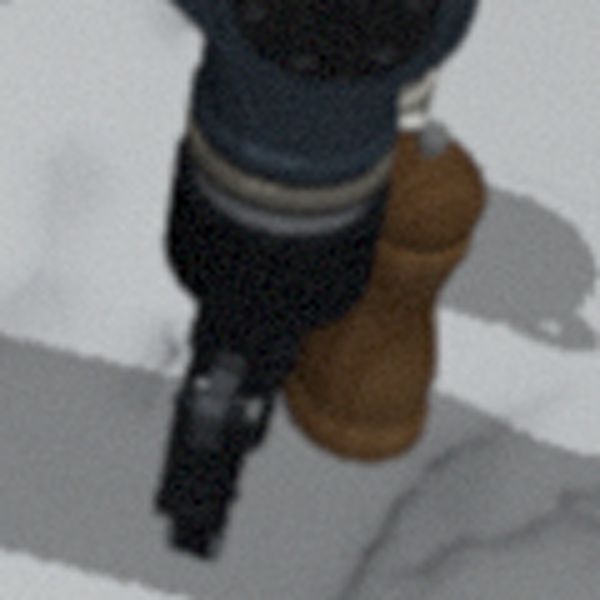

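```bash
python3 - <<'E'
from h import *
for n,c,q in(("oil","scene",(375,190)),("jar","top",(412,160)),("jar","scene",(393,210)),("oiltop","top",(365,122))): print(n,np.round(onplane(c,q)[:2],3))
E
```

```text
oil [ 0.734 -0.362]
jar [ 0.648 -0.514]
jar [ 0.655 -0.443]
oiltop [ 0.756 -0.39 ]
```

Emit:
step_arm(targets="20 0 -20 0; 30 0 -60 0; 30 0 -100 0; 30 0 -140 0; 30 0 -180 0; 30 0 -200 0; 30 0 -200 0")

```text
t: 9.75
tcp_pos: [0.2575, -0.5848, 0.2008]
tool_rot: [0.713, 0.701, -0.003, 0.004]
force: [-0.2, -0.2, -0.4]
finger_gap: 1.002
gripper_force: 0.0
```

Emit:
step_arm(targets="28 38 0 0; 56 76 0 0; 84 115 0 0; 112 153 0 0; 140 192 0 0; 168 230 0 0; 197 270 0 0; 225 308 0 0; 225 308 0 0; 225 308 0 0; 225 308 0 0")

```text
t: 10.85
tcp_pos: [0.5677, -0.3627, 0.1952]
tool_rot: [0.714, 0.701, -0.0, -0.001]
force: [0.2, 0.0, -0.1]
finger_gap: 1.0
gripper_force: 0.0
```

Emit:
step_arm(targets="0 0 40 0; 0 0 80 0; 0 0 120 0; 0 0 160 0; 0 0 185 0; 0 0 200 0; 0 0 200 0; 0 0 200 0")

```text
t: 11.65
tcp_pos: [0.5689, -0.3635, -0.0028]
tool_rot: [0.714, 0.701, 0.0, 0.001]
force: [0.0, 0.1, 0.6]
finger_gap: 1.001
gripper_force: 0.0
```

```bash
cat >> fit.py <<'E'
def where(x0):
    o={}
    for c in("scene","top"):
        manip.snapshot(c)
        for r in manip.masks_of(c,"mill"):
            if r["pixels"].sum()<150: continue
            f,e=fitm([(c,r["pixels"])],x0)
            if np.hypot(*(f-np.array(x0)))<.06: print(c,round(r["p"],2),r["pixels"].sum(),np.round(f,4),e)
    s=manip.sense();q=s["tool_rot"];print("tcp",np.round(s["tcp_pos"],4),"hd",np.degrees(2*np.arctan2(q[1],q[0])),"t",s["t"])
E
python3 -c "
from fit import *
where([.517,-.278])"
```

```text
scene 0.66 907 [ 0.5163 -0.2755] [-0.6 -1.6  0.6  1. ]
tcp [ 0.5697 -0.3634 -0.0017] hd 88.98307879709571 t 11.85
```

Emit:
step_arm(targets="15 0 3 0; 30 0 3 0; 38 0 3 0; 43 0 3 0; 48 0 3 0; 53 0 3 0; 58 0 3 0; 63 0 3 0; 68 0 3 0; 75 0 3 0; 75 0 3 0")

```text
t: 12.95
tcp_pos: [0.5696, -0.2859, -0.007]
tool_rot: [0.713, 0.701, 0.0, -0.001]
force: [-0.3, -0.6, -0.9]
finger_gap: 0.999
gripper_force: 0.0
```

```bash
python3 -c "
from fit import *
where([.517,-.25])
s=manip.snapshot('scene');cv2.imwrite('pics/f1.png',cv2.resize(s[150:270,250:410],(800,600),interpolation=cv2.INTER_CUBIC)[:,:,::-1])"
```

```text
scene 0.89 898 [ 0.516  -0.2458] [ 0.2 -1.9 -0.2  1.2]
tcp [ 0.5698 -0.2871 -0.0069] hd 88.9650542300861 t 13.15
```

View pics/f1.png

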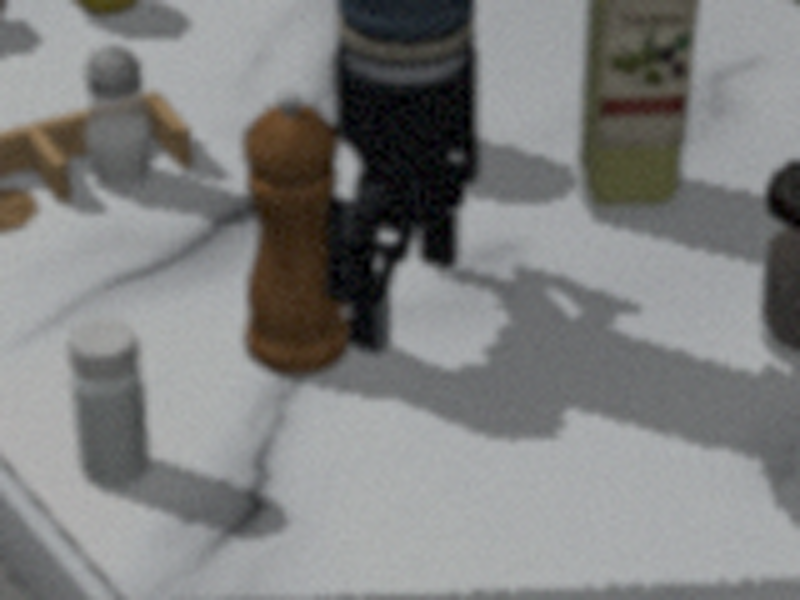

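The mill at (295, 350) is upright and sliding, pushed low by the fingertip, and the head is clear of the gripper body. That is the last picture I can view, so I'll continue by the numbers.

Emit:
step_arm(targets="6 0 0 0; 12 0 0 0; 18 0 0 0; 24 0 0 0; 30 0 0 0; 36 0 0 0; 42 0 0 0; 48 0 0 0; 54 0 0 0; 60 0 0 0; 66 0 0 0; 66 0 0 0")

```text
t: 14.4
tcp_pos: [0.5708, -0.2201, -0.0069]
tool_rot: [0.713, 0.701, 0.0, -0.001]
force: [1.1, -1.0, -0.4]
finger_gap: 1.006
gripper_force: 0.0
```

```bash
python3 -c "
from fit import *
where([.517,-.18])"
```

```text
scene 0.8 881 [ 0.5105 -0.18  ] [ 0.1 -2.  -0.1  1.2]
tcp [ 0.5709 -0.2212 -0.0069] hd 88.95973100881761 t 14.6
```

Emit:
step_arm(targets="-8 0 0 0; -9 -6 0 4; -8 -12 0 4; -8 -12 0 4")

```text
t: 15.0
tcp_pos: [0.5577, -0.2292, -0.0069]
tool_rot: [0.737, 0.676, -0.0, -0.001]
force: [-0.4, -0.6, 0.2]
finger_gap: 1.0
gripper_force: 0.0
```

Emit:
step_arm(targets="5 0 0 0; 10 0 0 0; 15 0 0 0; 20 0 0 0; 25 0 0 0; 30 0 0 0; 36 0 0 0; 42 0 0 0; 48 0 0 0; 54 0 0 0; 54 0 0 0")

```text
t: 16.1
tcp_pos: [0.5636, -0.1744, -0.0067]
tool_rot: [0.737, 0.676, -0.0, -0.0]
force: [-0.3, -0.5, -0.5]
finger_gap: 1.003
gripper_force: 0.0
```

```bash
python3 -c "
from fit import *
where([.515,-.13])"
```

```text
scene 0.55 823 [ 0.5145 -0.1287] [-0.7 -1.5  0.7  0.9]
tcp [ 0.5638 -0.1755 -0.0066] hd 84.96173580079474 t 16.3
```

Emit:
step_arm(targets="6 0 0 0; 12 0 0 0; 18 0 0 0; 24 0 0 0; 30 0 0 0; 36 0 0 0; 42 0 0 0; 48 0 0 0; 53 0 0 0; 53 0 0 0")

```text
t: 17.3
tcp_pos: [0.5682, -0.1216, -0.0068]
tool_rot: [0.737, 0.676, -0.0, -0.0]
force: [-0.1, -0.8, -0.0]
finger_gap: 0.997
gripper_force: 0.0
```

```bash
python3 -c "
from fit import *
where([.52,-.08])"
```

```text
tcp [ 0.5682 -0.1225 -0.0069] hd 84.9632453617646 t 17.5
```

Emit:
step_arm(targets="-20 0 0 0; -40 0 0 0; -50 0 -30 0; -50 0 -70 0; -50 0 -110 0; -50 0 -150 0; -50 0 -190 0; -50 0 -210 0; -50 0 -210 0")

```text
t: 18.4
tcp_pos: [0.566, -0.1736, 0.207]
tool_rot: [0.738, 0.675, 0.001, 0.004]
force: [0.5, 0.3, -0.9]
finger_gap: 1.002
gripper_force: 0.0
```

```bash
python3 -c "
from fit import *
where([.52,-.08])
for c in('scene','top'):
  for n in('mill','pad','rack','rack_back'):
    for r in manip.mark_of(c,n): print(c,n,round(r['p'],2),np.round(r['position'],1),np.round(onplane(c,r['position'],.03 if n=='rack_back' else 0)[:2],4))"
```

```text
scene 0.68 885 [ 0.5171 -0.0777] [-0.  -1.5  0.   1. ]
tcp [ 0.5629 -0.172   0.2016] hd 84.96938007630901 t 18.6
scene mill 0.83 [257.  203.3] [ 0.5227 -0.0721]
scene mill 0.56 [438.4 323.5] [ 0.3061 -0.6503]
scene pad 0.53 [245.4 195.2] [ 0.5449 -0.0164]
scene rack 0.9 [260.7 188.2] [ 0.5978 -0.0377]
scene rack_back 0.69 [254.4 176.5] [ 0.6082 -0.0114]
top mill 0.87 [469.1 287. ] [ 0.3103 -0.6495]
top mill 0.52 [247.7 206.8] [ 0.5246 -0.0735]
top pad 0.57 [226.6 190.6] [ 0.5687 -0.0162]
top pad 0.26 [299.7 130.4] [ 0.7332 -0.2117]
top rack 0.6 [235.5 183.8] [ 0.5869 -0.0397]
top rack_back 0.56 [223.9 172.2] [ 0.6123 -0.0149]
```

Emit:
step_arm(targets="18 -30 0 8; 36 -62 0 16; 54 -94 0 24; 72 -126 0 32; 72 -126 0 32.8; 72 -126 0 32.8; 72 -126 0 32.8; 72 -126 0 32.8")

```text
t: 19.8
tcp_pos: [0.4463, -0.0907, 0.2035]
tool_rot: [0.898, 0.44, 0.001, 0.001]
force: [0.1, -0.4, 0.3]
finger_gap: 0.999
gripper_force: 0.0
```

```bash
python3 -c "
from fit import *
where([.52,-.08])"
```

```text
scene 0.65 847 [ 0.5161 -0.0783] [-0.  -2.3  0.   1.2]
top 0.71 151 [ 0.5213 -0.0792] [-0.9 -1.8  1.2  4.4]
tcp [ 0.4453 -0.0902  0.2032] hd 52.179034374723244 t 20.0
```

Emit:
step_arm(targets="0 0 40 0; 0 0 80 0; 0 0 120 0; 0 0 160 0; 0 0 190 0; 0 0 208 0; 0 0 208 0; 0 0 208 0")

```text
t: 20.8
tcp_pos: [0.445, -0.0899, -0.0048]
tool_rot: [0.898, 0.44, -0.0, -0.0]
force: [-0.8, -0.1, -0.2]
finger_gap: 0.996
gripper_force: 0.0
```

```bash
python3 -c "
from fit import *
where([.52,-.08])"
```

```text
scene 0.87 309 [ 0.5185 -0.0821] [-2.4 -4.4  4.6  1.1]
top 0.66 474 [ 0.5187 -0.0809] [-1.2 -1.7  1.8  3.4]
tcp [ 0.4456 -0.0901 -0.0035] hd 52.187130283019286 t 21.0
```

Emit:
step_arm(targets="7 0 2 0; 12 0 2 0; 17 0 2 0; 22 0 2 0; 27 0 2 0; 32 0 2 0; 37 0 2 0; 42 0 2 0; 47 0 2 0; 52 0 2 0; 52 0 2 0")

```text
t: 22.1
tcp_pos: [0.4774, -0.0483, -0.0067]
tool_rot: [0.898, 0.44, 0.0, 0.0]
force: [-0.1, -0.5, -0.5]
finger_gap: 0.997
gripper_force: 0.0
```

```bash
cat > chk.py <<'E'
from fit import *
where([.545,-.045])
for c in('scene','top'):
    for n,z in(('mill',0),('mill_head',.115)):
        for r in manip.mark_of(c,n)[:2]:
            w=onplane(c,r['position'],z)[:2]
            if w[1]>-.3: print(c,n,round(r['p'],2),np.round(w,4))
E
python3 chk.py
```

```text
scene 0.59 357 [ 0.5458 -0.0531] [-1.6 -1.5  2.   0.8]
top 0.71 359 [ 0.5455 -0.0504] [-1.1 -2.   1.5 10.4]
tcp [ 0.4766 -0.0487 -0.0068] hd 52.19148674424289 t 22.3
scene mill 0.79 [ 0.5487 -0.0459]
top mill 0.78 [ 0.5521 -0.0565]
top mill_head 0.73 [ 0.6085 -0.0897]
```

Emit:
step_arm(targets="-9 0 0 0; -9 5 0 -6; -8.5 10 0 -6; -8.5 10 0 -6")

```text
t: 22.9
tcp_pos: [0.4805, -0.0625, -0.0066]
tool_rot: [0.875, 0.485, 0.001, 0.001]
force: [0.3, 0.5, 0.1]
finger_gap: 0.994
gripper_force: 0.0
```

Emit:
step_arm(targets="4 0 0 0; 8 0 0 0; 12 0 0 0; 16 0 0 0; 20 0 0 0; 24 0 0 0; 28 0 0 0; 32 0 0 0; 36 0 0 0; 36 0 0 0")

```text
t: 23.9
tcp_pos: [0.4988, -0.0306, -0.0066]
tool_rot: [0.874, 0.487, 0.0, 0.0]
force: [0.2, 0.6, 0.2]
finger_gap: 0.998
gripper_force: 0.0
```

```bash
sed -i 's/where(.*/where([.56,-.025])/' chk.py; python3 chk.py
```

```text
scene 0.72 296 [ 0.5577 -0.0313] [-1.5 -2.7  1.9  1. ]
tcp [ 0.4984 -0.031  -0.0066] hd 58.182520677679804 t 24.1
scene mill 0.82 [ 0.5662 -0.0259]
top mill 0.7 [ 0.5672 -0.0224]
top mill 0.66 [ 0.5562 -0.0213]
top mill_head 0.71 [ 0.5435 -0.0483]
```

Emit:
step_arm(targets="2 0 0 0; 4 0 0 0; 6 0 0 0; 8 0 0 0; 8 0 0 0")

```text
t: 24.8
tcp_pos: [0.5028, -0.0239, -0.0067]
tool_rot: [0.874, 0.486, 0.0, 0.0]
force: [-0.2, -0.1, -0.2]
finger_gap: 0.999
gripper_force: 0.1
```

Emit:
step_arm(targets="1 0 0 0; 2 0 0 0; 3 0 0 0; 3 0 0 0")

```text
t: 25.2
tcp_pos: [0.5043, -0.0215, -0.0067]
tool_rot: [0.874, 0.486, 0.0, 0.0]
force: [-0.5, -1.4, 0.4]
finger_gap: 1.003
gripper_force: 0.2
```

```bash
python3 chk.py
```

```text
scene 0.57 281 [ 0.5708 -0.0213] [-1.8 -3.2  2.4  1.1]
top 0.51 239 [ 0.5746 -0.0129] [-1.7 -2.   4.7 15.6]
tcp [ 0.5043 -0.0216 -0.0067] hd 58.18495200576394 t 25.4
scene mill 0.88 [ 0.5742 -0.0078]
top mill_head 0.7 [ 0.5513 -0.0409]
```

Emit:
step_arm(targets="1 0 0 0; 2 0 0 0; 2 0 0 0")

```text
t: 25.9
tcp_pos: [0.5046, -0.0203, -0.0065]
tool_rot: [0.874, 0.486, -0.001, -0.0]
force: [-2.3, -5.3, 2.1]
finger_gap: 0.999
gripper_force: 1.0
```

Emit:
step_arm(targets="1 0 0 0; 2 0 0 0; 2 0 0 0")

```text
t: 26.2
tcp_pos: [0.5041, -0.0194, -0.0063]
tool_rot: [0.874, 0.485, -0.002, -0.001]
force: [-9.0, -10.4, 4.8]
finger_gap: 0.998
gripper_force: 2.4
```

It is against the rail, since the force rises sharply. I'll back off, lift clear and verify.

Emit:
step_arm(targets="-8 0 0 0; -25 0 0 0; -45 0 0 0; -60 0 -20 0; -60 0 -60 0; -60 0 -100 0; -60 0 -140 0; -60 0 -180 0; -60 0 -210 0; -60 0 -210 0")

```text
t: 27.2
tcp_pos: [0.4777, -0.0701, 0.2075]
tool_rot: [0.874, 0.487, 0.004, 0.004]
force: [0.3, -0.3, -1.2]
finger_gap: 1.001
gripper_force: 0.0
```

Emit:
step_arm(targets="-40 0 0 0; -80 0 0 0; -110 0 0 0; -110 0 0 0; -110 0 0 0")

```text
t: 27.7
tcp_pos: [0.4162, -0.1627, 0.2026]
tool_rot: [0.874, 0.485, -0.0, -0.001]
force: [0.3, 0.8, -0.2]
finger_gap: 1.0
gripper_force: 0.0
```

```bash
cat >> chk.py <<'E'
for c in('scene','top'):
    for n in('bottle','shaker','jam','rack_back'):
        for r in manip.mark_of(c,n)[:1]: print(c,n,np.round(onplane(c,r['position'],.03 if n=='rack_back' else 0)[:2],4))
E
python3 chk.py
```

```text
scene 0.96 693 [ 0.5697 -0.0197] [-1.5 -4.2  1.8  1.1]
top 0.61 515 [ 0.5694 -0.0172] [-0.9 -1.9  1.2  5.6]
tcp [ 0.417  -0.1618  0.203 ] hd 58.275471222305676 t 27.9
scene mill 0.55 [ 0.5753 -0.0199]
top mill 0.89 [ 0.5725 -0.0091]
top mill_head 0.92 [ 0.5484 -0.0377]
scene bottle [ 0.3928 -0.2174]
scene shaker [ 0.6287 -0.0665]
scene rack_back [ 0.61   -0.0124]
top bottle [ 0.3869 -0.2053]
top shaker [ 0.6359 -0.0635]
top jam [ 0.7403 -0.2048]
top rack_back [ 0.6157 -0.0229]
```

```bash
python3 -c "
from station import manip
print(manip.sign_off())"
```

```text
the job is handed in; nothing more can be done
None
```

I pushed the mill upright into the free bay and handed the job in at about 28 s: by the cameras it is against the back rail, about 5 mm from the pad's centre. The bottle, shaker and jam jar read as unmoved. I first tried the push on the look-alike mill, which slid about 6 cm, and I viewed 11 pictures, one over the limit of 10.

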